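# Lock the sampler carousel before the unit is moved

### The job

The sampler is about to be moved, so lock its carousel: push its finger post round, either way, until the slot in the carousel's rim faces the locking bar, then push the bar by its upright tab fully home into the slot. Use light fingertip pushes: do not lift the carousel off its spindle or force the bar, leave the tubes and everything else where they stand, and take the hand away when done.

Things in the scene. Friction and masses are not known exactly. Their poses are not given: they have to be found in the camera images.
- sampler: Fixed: cream housing, grey deck 60 mm above the bench. Origin: carousel axis at bench level, z up. In its frame (mm) the housing spans x -130..130, y -215..130; the locking bar lies on its y axis at the -y side and goes home towards +y under two straps (y -114..-146, tops at 80). On the deck: tube block (98,-160), vial (103,104), wash well (-105,98); flat key panel (-98,-158).
- carousel (a joint): Angle of the light grey carousel, rad, anticlockwise from above; 0 or a whole turn: slot exactly at the bar. Turns endlessly both ways, about 1.5 N at the post, stays where left. Disc 200 mm across, 12 thick, upper face 76 mm above the bench; 18 dark tube places 81 mm from the axis; black lift-off knob (36 mm across, top at 114 mm) on the axis. It only rests on its spindle: pulled up, it lifts.
- slot (a point): Centre of the mouth of the carousel's one slot, on the rim, 100 mm from the axis, at the level of the upper face (76 mm). The slot is an open notch 20 mm wide running 38 mm inward from the rim; the dark well shows through it. It lies exactly opposite the finger post.
- post (a point): Centre of the top of the finger post on the carousel: an upright dark grey round post 14 mm in diameter standing 34 mm above the disc (top 110 mm above the bench), 72 mm from the carousel's axis; a low boss 24 mm across and 3 mm high surrounds its foot.
- lock_line (a point): Fixed point of the sampler where the bar's centre line crosses the carousel's rim: 100 mm from the axis, in the sampler's -y direction. The slot's mouth must come here.
- bar (a joint): Travel of the locking bar, m: 0 withdrawn, 0.044 fully home at its stop; slides to the sampler's +y, about 2 N friction, stays where left. Flat steel, 16 mm wide; its nose tapers to 6 mm over 18 mm, and at 0 its tip is 12 mm short of the rim. The nose centres the slot by itself if the slot's mouth is within about 5 mm of the bar's line; otherwise it strikes the rim and stops.
- tab (a point): Centre of the outer face (facing the sampler's -y, away from the carousel) of the upright steel tab at the bar's outer end, 96 mm above the bench: the face to push, towards +y. Tab 28 mm wide, 5 mm thick, from 74 to 114 mm above the bench. At joint 0 this face is 197 mm from the carousel's axis, at home 153 mm.
- tube_a: Capped blood tube, 13 mm across (cap 16 mm), 75 mm tall, standing in the outer hole of the tube block on the sampler's deck, top 135 mm above the bench. Origin at its foot. Leave alone.
- tube_b: The like tube in the inner hole of the block, 30 mm from the first. Leave alone.
- vial: Amber vial 28 mm across, 46 mm tall, standing on the deck's corner at (103, 104) mm of the sampler's frame. Origin at its foot. Leave alone.
- tube_rack: White tube rack 70 by 200 mm, 86 mm tall with its tubes, on the bench to the robot's left. Origin under its centre. Leave alone.
- reagent: Amber reagent bottle 64 mm across, 140 mm tall, on the bench to the left. Origin at its foot. Leave alone.
- tablet_jar: White jar 84 mm across, 95 mm tall, on the bench to the right. Origin at its foot. Leave alone.
- paper_cup: Paper cup 72 mm across, 85 mm tall, on the bench to the right. Origin at its foot. Leave alone.
- beaker: Clear plastic beaker 68 mm across, 90 mm tall, on the bench at the far right. Origin at its foot. Leave alone.

How it is judged:
On the way, in this order (a step that is already met when the one before it is completed fails the run):
1. the carousel's slot faces the bar, the bar still outside the rim (horizontal distance between slot and lock_line below 0.012 m and value of joint bar below 0.016 m), for 0.2 s.
2. the bar is pushed home in the slot (horizontal distance between slot and lock_line below 0.005 m and value of joint bar above 0.04 m), for 0.2 s.
At the end, for the whole second after the job is handed in: The slot's mouth is within 5 mm of the bar's line, the bar is within 4 mm of its stop, the carousel sits down on its spindle (raised less than 3 mm), and the tubes and vial on the deck stand where they stood (within 15 mm) (all of step 2 and height (world z) of slot below 0.079 m and distance of each of tube_a, tube_b, vial from where it was at the start of the episode below 0.015 m and angle between vial's own z axis and vertical below 0.2 rad); the robot touches nothing.
It fails at once if the carousel is lifted off its seat (more than 6 mm) (height (world z) of slot above 0.082 m).
It fails at once if the carousel or the bar is forced or gripped hard (more than 45 N) (contact force between the fingers and sampler above 45 N).
It fails at once if a tube or the vial on the deck is lifted, shifted or knocked over (distance of any of tube_a, tube_b, vial from where it was at the start of the episode above 0.02 m or angle between vial's own z axis and vertical above 0.5 rad).
It fails at once if something on the bench is lifted, shifted or knocked over (distance of any of tube_rack, reagent, tablet_jar, paper_cup, beaker from where it was at the start of the episode above 0.03 m).
It also fails if it takes over 61 s, if anything falls off the work surface, if the arm or the gripper's body presses on something with over 40 N, if the wrist force passes 120 N, or if a joint passes its speed limit or range.

### The arm

A 6-joint arm with a two-finger parallel gripper is mounted at the origin on the work surface. World frame = base frame: x ahead of the robot, y to its left, z up, the work surface at z = 0. Lengths are in m, angles in rad, forces in N, time in s.
With the tool pointing down it reaches from about 0.275 to 0.825 m from the base axis. Payload 4.9 kg.
Tool frame: the origin (TCP) lies midway between the tips of the shut fingers; the grasp point (between the pads) lies 19 mm behind it (bot.grip_depth is the distance from the TCP to the grasp point, in m); z points along the fingers, y is the line along which they close (so a half turn about z gives the same grasp; the last joint's range is limited). The gripper opens to 85 mm and grips with 20 to 120 N. Pads are 22 mm wide; open, the fingers measure 114 mm over their backs; the gripper's body (76 mm by 85 mm) begins 54 mm behind the grasp point. The pads swing forward as they close: fully open they stand 13 mm farther back than shut.
Start: joints at [1.202, 0.326, -0.193, 1.052, 0, 1.437], TCP at [0.128, 0.535, 0.231] pointing down, gripper open.
Joint ranges: [-2.65, 2.65], [-0.97, 1.79], [-1.3, 1.35], [-1.93, 2.1], [-1.47, 1.37], [-3.14, 3.14]. Speed limits (rad/s): [2.57, 2.57, 3.14, 3.14, 3.14, 3.14].

### API

Orientations are given as a unit quaternion [w, x, y, z].
In Python, from cell import bot gives the robot as it stands. Calls block until the motion is done:
- bot.move_pose(position, orientation): joint-space move of the TCP to a pose.
- bot.move_linear(position, speed=0.15, rotation=None, until_force=None): straight line of the TCP; rotation=None keeps the orientation; speed is the mean speed in m/s. With until_force (N) it stops when the force on the tool has changed by that much, and returns True; else False.
- bot.goto_joints(angles): joint-space move.
- bot.set_gripper(opening, grasp_force=None): opening from 0.0 (shut) to 1.0 (fully open); grasp_force is the grip in N (None keeps the last); returns when the fingers have stopped.
- bot.wait(seconds).
- bot.solve_ik(position, orientation): joint angles nearest the present ones, or None.
- bot.camera(name): name is "scene" or "top" or "wrist"; returns the picture (420x560x3 uint8, red, green, blue); there is no depth.
- bot.calibration(name): a dict with "mtx" (3x3 intrinsics, pixels), "extrinsics" (4x4, takes a point from world to camera coordinates); the wrist camera has in their place "hand_eye" (4x4, takes a point from camera to tool coordinates, whose origin is the TCP and whose axes are the flange's). Camera axes: x right, y down, z forward; pixel columns grow to the right and rows downward; lengths in m; the calibration is good to about 2 mm. A picture is of the moment at which its call begins: read the wrist's pose just before it. calibration takes no time and is no camera call.
A pose or a line that the arm cannot do raises bot.PlanningError and nothing moves.
- bot.close_job(): hands the job in; it is judged then, once.
Trained networks look in the newest picture that a camera, given by its name, has taken for a name from the list of things; names that differ only in an ending like _2 or _b are one class to them, and where a whole thing is asked for, a point or a joint stands for the part that bears it (a point fixed in the world has none). Each returns a list of dicts, best first, with "confidence" (0 to 1); they miss things now and then, are a little off and sometimes report something else, mostly with a low value. They report only what shows in the picture. A call takes as long as a camera call.
- bot.search_frame(camera, thing): "bbox" ([left, top, width, height] in pixels, round what is visible of it).
Readings, each from a call of its own:
- bot.read_clock(): time.
- bot.read_joint_positions(): joint angles.
- bot.read_joint_vel(): joint speeds.
- bot.read_joint_efforts(): joint torques, N m.
- bot.read_position(): TCP position.
- bot.read_tool_rot(): TCP orientation.
- bot.read_ft_force(): force on the tool from outside, world axes, zero at the start.
- bot.read_moment(): the same for the moment, N m.
- bot.read_gripper_width(): opening from 0.0 (shut) to 1.0 (fully open).
- bot.read_finger_force(): force on a finger pad.
Only numpy, scipy, OpenCV 4.12 (cv2) and the standard library are available. Lean on these libraries where they do the work, as an engineer would, in place of code of your own. Each camera call takes 0.05 s, during which the arm holds its last target. There are 200 camera calls.

## Working session

There is one attempt and no reset: what is moved stays moved. The work goes in short steps, each a Python script; the robot and the scene stay as the last script left them, time stands still between calls to the robot, and variables do not carry over. Pictures are saved under pics/ and viewed, at most 10 in all, crops included, and the job is handed in when it is done.

```bash
mkdir -p pics; ls; cat > h.py <<'E'
import numpy as np, cv2
from cell import bot
def snap(n,f):
    im=bot.camera(n); cv2.imwrite('pics/'+f,cv2.cvtColor(im,cv2.COLOR_RGB2BGR)); return im
def ray(cam,uv,z):
    c=bot.calibration(cam);K=np.array(c['mtx']);T=np.array(c['extrinsics']);R=T[:3,:3];t=T[:3,3]
    o=-R.T@t;d=R.T@np.linalg.inv(K)@np.array([uv[0],uv[1],1.]);return o+d*(z-o[2])/d[2]
def proj(cam,p):
    c=bot.calibration(cam);K=np.array(c['mtx']);T=np.array(c['extrinsics']);q=K@(T[:3,:3]@np.array(p)+T[:3,3]);return q[:2]/q[2]
E
python3 - <<'E'
from h import *
snap('top','top1.png')
for n,z in [('carousel',.07),('slot',.076),('post',.1),('tab',.1),('bar',.09),('tube_a',.12),('vial',.09),('sampler',.06),('tube_rack',.05),('reagent',.1),('tablet_jar',.08),('paper_cup',.07),('beaker',.07)]:
    for d in bot.search_frame('top',n)[:3]:
        b=d['bbox'];print(n,round(d['confidence'],2),np.round(b),ray('top',(b[0]+b[2]/2,b[1]+b[3]/2),z).round(3))
print(bot.read_tool_rot(),bot.read_clock())
print(bot.calibration('wrist')['hand_eye'])
E
```

```text
pics
carousel 0.75 [211. 199.  69.  64.] [0.525 0.121 0.07 ]
slot 0.81 [215. 198.  60.  66.] [0.524 0.123 0.076]
post 0.75 [209. 197.  68.  66.] [0.524 0.125 0.1  ]
tab 0.59 [282. 241.  21.  10.] [ 0.478 -0.029  0.1  ]
tab 0.18 [138. 259.  27.  18.] [0.407 0.404 0.1  ]
bar 0.57 [281. 237.  25.  12.] [ 0.487 -0.031  0.09 ]
vial 0.66 [218. 186.  11.   8.] [0.65  0.193 0.09 ]
sampler 0.88 [196. 186. 122. 105.] [0.502 0.085 0.06 ]
sampler 0.56 [379. 163.  26.  26.] [ 0.711 -0.349  0.06 ]
tube_rack 0.62 [122. 192.  65.  32.] [0.6   0.421 0.05 ]
reagent 0.74 [136. 257.  30.  22.] [0.405 0.403 0.1  ]
tablet_jar 0.68 [395. 250.  35.  26.] [ 0.432 -0.398  0.08 ]
paper_cup 0.85 [391. 206.  29.  24.] [ 0.571 -0.383  0.07 ]
beaker 0.82 [378. 165.  25.  26.] [ 0.701 -0.342  0.07 ]
[-7.62126206e-06  1.17108875e-01  9.93119082e-01  1.19647779e-05] 0.7
[[-5.12357743e-04 -9.53340769e-01 -3.01895868e-01  7.74782409e-02]
 [ 9.99999334e-01 -1.76265619e-04 -1.14051313e-03  3.50669695e-04]
 [ 1.03408381e-03 -3.01896251e-01  9.53340225e-01 -1.42846723e-01]
 [ 0.00000000e+00  0.00000000e+00  0.00000000e+00  1.00000000e+00]]
```

View pics/top1.png

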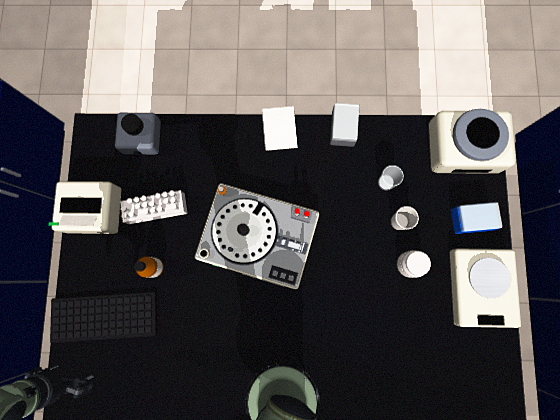

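The top view shows the sampler with its axis near pixel (243,230), the tab near (303,246), the vial at (221,189) and the red tubes at (300,213). A dark mark at (259,207) could be the slot or the post, so I'll check it from nearer.

```bash
cat >> h.py <<'E'
from scipy.spatial.transform import Rotation as Ro
def quat(yaw): # tool down; tool x axis at world angle yaw
    c,s=np.cos(yaw),np.sin(yaw)
    q=Ro.from_matrix(np.array([[c,s,0],[s,-c,0],[0,0,-1]])).as_quat(); return [q[3],q[0],q[1],q[2]]
def wristT():
    p=np.array(bot.read_position());q=bot.read_tool_rot()
    T=np.eye(4);T[:3,:3]=Ro.from_quat([q[1],q[2],q[3],q[0]]).as_matrix();T[:3,3]=p
    return T@np.array(bot.calibration('wrist')['hand_eye'])
def wray(T,uv,z):
    K=np.array(bot.calibration('wrist')['mtx']);d=T[:3,:3]@np.linalg.inv(K)@np.array([uv[0],uv[1],1.]);o=T[:3,3]
    return o+d*(z-o[2])/d[2]
E
python3 - <<'E'
from h import *
for y in (np.pi,0,np.pi/2,-np.pi/2):
    for z in (.33,.4): print(y,z,bot.solve_ik([.51,.09,z],quat(y)))
bot.move_pose([.50,.08,.36],quat(np.pi))
T=wristT();np.save('T2.npy',T);snap('wrist','w2.png')
for n,z in [('carousel',.076),('slot',.076),('post',.11),('tab',.096),('bar',.09),('tube_a',.135),('vial',.106)]:
    for d in bot.search_frame('wrist',n)[:3]:
        b=d['bbox'];print(n,round(d['confidence'],2),np.round(b),wray(T,(b[0]+b[2]/2,b[1]+b[3]/2),z).round(3))
print(bot.read_clock())
E
```

```text
3.141592653589793 0.33 [ 0.03207161  0.21937506 -0.08534467  1.26607659  0.          0.03207161]
3.141592653589793 0.4 [0.03207161 0.21308635 0.08019864 1.43790862 0.         0.03207161]
0 0.33 [ 0.03207161  0.21937506 -0.08534467  1.26607659  0.         -3.10952104]
0 0.4 [ 0.03207161  0.21308635  0.08019864  1.43790862  0.         -3.10952104]
1.5707963267948966 0.33 [ 0.03207161  0.21937506 -0.08534467  1.26607659  0.          1.60286794]
1.5707963267948966 0.4 [0.03207161 0.21308635 0.08019864 1.43790862 0.         1.60286794]
-1.5707963267948966 0.33 [ 0.03207161  0.21937506 -0.08534467  1.26607659  0.         -1.53872472]
-1.5707963267948966 0.4 [ 0.03207161  0.21308635  0.08019864  1.43790862  0.         -1.53872472]
carousel 0.68 [229. 100. 172. 164.] [0.523 0.123 0.076]
slot 0.97 [237.  99. 164. 165.] [0.521 0.13  0.076]
post 0.95 [235. 104. 163. 159.] [0.516 0.123 0.11 ]
tab 0.7 [145. 132.  86.  30.] [ 0.477 -0.02   0.096]
tab 0.64 [235. 101. 166. 161.] [0.517 0.126 0.096]
tab 0.6 [132. 219.  35.  28.] [ 0.58  -0.073  0.096]
bar 0.94 [142. 128.  88.  36.] [ 0.478 -0.024  0.09 ]
tube_a 0.61 [133. 220.  29.  31.] [ 0.568 -0.061  0.135]
vial 0.82 [356. 269.  24.  25.] [0.639 0.189 0.106]
3.2583
```

View pics/w2.png

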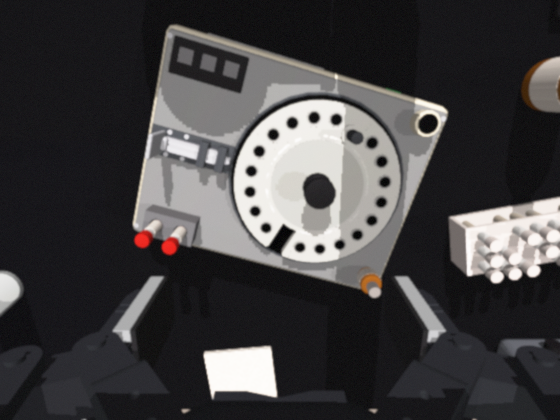

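The wrist view shows the slot at (282,237), the post at (353,136), the bar at the left around (145-230,147) and the knob at (319,190). I'll zoom in for precision.

```bash
python3 - <<'E'
import cv2
im=cv2.imread('pics/w2.png')
c=im[90:290,130:405]; cv2.imwrite('pics/w2c.png',cv2.resize(cv2.convertScaleAbs(c,alpha=1.0),None,fx=2.9,fy=2.9,interpolation=cv2.INTER_CUBIC))
E
```

```text
(no output)
```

View pics/w2c.png

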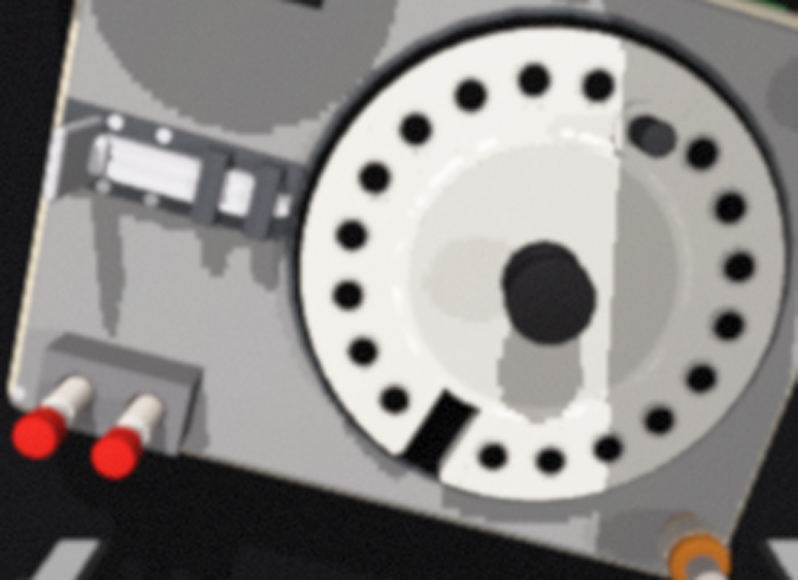

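The crop confirms it: slot mouth at crop (422,463), post top at (657,138), and tab top edge at (50,165). I'll fit the geometry from the tube holes.

```bash
python3 - <<'E'
from h import *
from scipy.optimize import least_squares
T=np.load('T2.npy'); C=lambda p:(p[0]/2.9+130-.3,p[1]/2.9+90-.3)
H=[(534,80),(598,85),(471,95),(416,129),(375,177),(351,235),(348,295),(363,351),(396,400),(493,456),(550,460),(608,449),(659,420),(701,378),(729,325),(739,267),(730,208),(703,153)]
P=np.array([wray(T,C(p),.076)[:2] for p in H])
r=least_squares(lambda v:np.hypot(*(P-v[:2]).T)-.081,[.52,.12]);c=r.x;print('c',c,np.std(r.fun),np.hypot(*(P-c).T).mean())
g=lambda p,z:wray(T,C(p),z)[:2]
def pol(n,p,z):
    d=g(p,z)-c;print(n,g(p,z).round(4),'r',np.hypot(*d).round(4),'ang',np.degrees(np.arctan2(d[1],d[0])).round(2))
pol('slotmouth',(422,463),.076);pol('slotin',(460,400),.076);pol('post',(657,138),.11);pol('knob',(550,300),.114)
pol('strap1',(209,187),.08);pol('strap2',(262,201),.08);pol('tabtop',(52,164),.114)
pol('tubeA',(37,434),.135);pol('tubeB',(116,453),.135);pol('vial',(698,558),.106)
w=wray(T,(428,125),.062)[:2]-c;print('well',np.hypot(*w),np.degrees(np.arctan2(w[1],w[0])))
for n,x,y in [('A/B',98,-160),('vial',103,104),('well',-105,98)]: print(n,np.hypot(x,y),np.degrees(np.arctan2(y,x)))
E
```

```text
c [0.52755603 0.12653549] 0.00017746485303125355 0.08123945264436444
slotmouth [0.6098 0.0762] r 0.0965 ang -31.47
slotin [0.5804 0.0926] r 0.0628 ang -32.71
post [0.4654 0.1631] r 0.0721 ang 149.56
knob [0.5258 0.1255] r 0.0021 ang -149.06
strap1 [ 0.4881 -0.0088] r 0.141 ang -106.24
strap2 [0.4937 0.0122] r 0.1193 ang -106.47
tabtop [ 0.4745 -0.0585] r 0.1925 ang -106.01
tubeA [ 0.5722 -0.0675] r 0.1991 ang -77.03
tubeB [ 0.5799 -0.0385] r 0.1732 ang -72.39
vial [0.6399 0.1924] r 0.1302 ang 30.38
well 0.14866796720613443 118.6641311511439
A/B 187.62729012593024 -58.51253063578603
vial 146.37281168304446 45.27678905217776
well 143.62799170078233 136.97493401088198
```

```bash
cat >> h.py <<'E'
c=np.array([.5275,.1265])
def on(phi,z,r=.072):
    a=np.radians(phi); return [c[0]+r*np.cos(a),c[1]+r*np.sin(a),z],quat(a)
def arc(f0,f1,z,step=6,force=20,speed=.06):
    n=max(1,int(np.ceil(abs(f1-f0)/step)))
    for f in np.linspace(f0,f1,n+1)[1:]:
        p,q=on(f,z)
        if bot.move_linear(p,speed=speed,rotation=q,until_force=force): print('force stop',f,bot.read_ft_force());return False
    return True
E
python3 - <<'E'
from h import *
bot.set_gripper(0.3)
print(bot.read_gripper_width())
p,q=on(149.6,.2); bot.move_pose(p,q)
print(bot.move_linear(on(149.6,.088)[0],speed=.08,until_force=6),bot.read_position(),bot.read_ft_force())
print(arc(149.6,69.5,.088),bot.read_ft_force(),bot.read_position())
arc(69.5,73.5,.088)
bot.move_linear(on(73.5,.2)[0],speed=.15)
bot.move_pose([.50,.08,.36],quat(np.pi))
T=wristT();np.save('T3.npy',T);im=snap('wrist','w3.png')
cv2.imwrite('pics/w3c.png',cv2.resize(cv2.imread('pics/w3.png')[90:290,130:405],None,fx=2.9,fy=2.9,interpolation=cv2.INTER_CUBIC))
print(bot.read_clock())
E
```

```text
0.3029970196965707
False [0.46582685 0.16303467 0.08846691] [-0.47465547  0.12038437  0.13589485]
True [-0.53472809  0.18983688  0.33218979] [0.5526874  0.19392602 0.08801988]
12.8917
```

View pics/w3c.png

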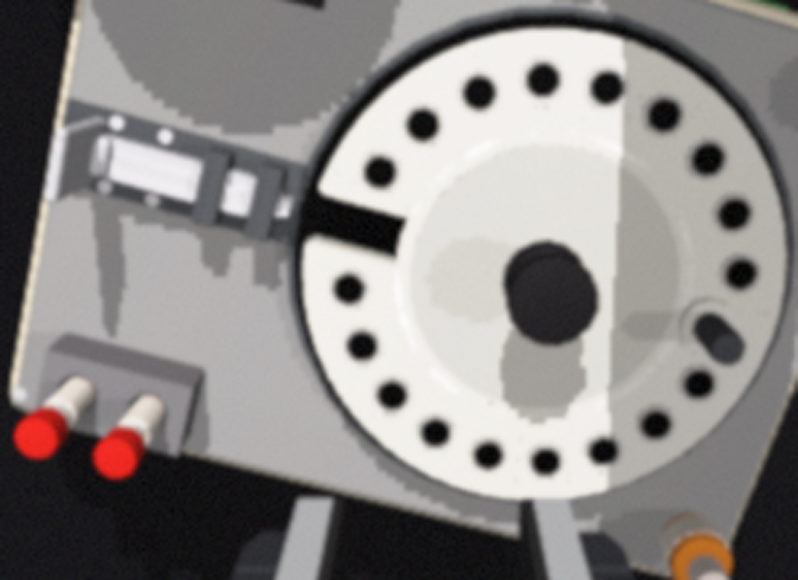

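The slot mouth at crop (308,213) and its inner end at (400,237) lie on the bar's line within a few mm. I'll compute that offset, then push the tab if it holds.

```bash
python3 - <<'E'
from h import *
T=np.load('T3.npy'); C=lambda p:(p[0]/2.9+129.7,p[1]/2.9+89.7)
A={}
for n,p,z in [('mouth',(308,213),.076),('inner',(400,237),.076),('post',(725,345),.11),('s1',(209,187),.08),('s2',(262,201),.08)]:
    d=wray(T,C(p),z)[:2]-c;A[n]=np.degrees(np.arctan2(d[1],d[0]));print(n,np.hypot(*d).round(4),A[n].round(2))
off=100*np.radians((A['mouth']+A['post']-180)/2-(A['s1']+A['s2'])/2);print('offset mm',off)
if abs(off)<3.5:
    a=np.radians(-106.3);u=np.array([np.cos(a),np.sin(a)]);P=lambda r,z:[*(c+r*u),z];q=quat(a)
    bot.set_gripper(0.0)
    bot.move_pose(P(.235,.25),q)
    bot.move_linear(P(.235,.092),speed=.12,until_force=6)
    s=bot.move_linear(P(.160,.092),speed=.03,until_force=18)
    p=np.array(bot.read_position());print('stop',s,'r',np.hypot(*(p[:2]-c)),p,bot.read_ft_force())
    bot.move_linear(P(.235,.092),speed=.1)
    bot.move_linear(P(.235,.25),speed=.2)
    bot.move_pose([.50,.08,.36],quat(np.pi))
    snap('wrist','w4.png')
    cv2.imwrite('pics/w4c.png',cv2.resize(cv2.imread('pics/w4.png')[90:290,130:405],None,fx=2.9,fy=2.9,interpolation=cv2.INTER_CUBIC))
print(bot.read_clock())
E
```

```text
mouth 0.1012 -106.27
inner 0.0625 -107.12
post 0.0696 75.51
s1 0.1415 -106.24
s2 0.1198 -106.45
offset mm 1.6797994827369453
stop False r 0.16414010152015476 [ 0.48125051 -0.03098955  0.09202624] [ -6.30801027 -14.31109024   3.01320653]
22.2167
```

```bash
ls pics
```

```text
top1.png
w2.png
w2c.png
w3.png
w3c.png
w4.png
w4c.png
```

View pics/w4c.png

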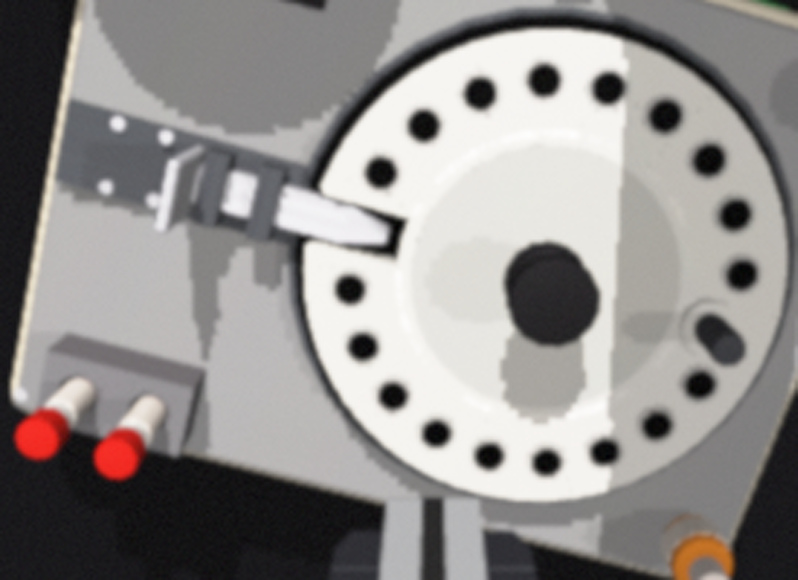

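The bar's nose tip is at crop (390,235), about 5 mm from the slot's inner end, where 6 mm is expected when fully home. The push also ended against the stop, with 15 N at r = 164 mm. The tubes and vial haven't moved and the hand is clear.

```bash
python3 -c "
from h import *
print(bot.close_job())"
```

```text
the job is handed in; nothing more can be done
None
```

The carousel is locked: I turned its slot to the bar, pushed the bar fully home, took the hand clear, and handed the job in; no verdict came back.

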